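# Hang the copper case back on the curved hook

### The job

Take the copper watch-case back out of the white block and hang it on the green rack: pass the rack's curved hook through the case's ring, follow the curve of the hook until the ring is well past the middle of the arc, and let it hang there at rest. Leave the brass and steel cases standing in the block.

Things in the scene. Friction and masses are not known exactly. Their poses are not given: they have to be found in the camera images.
- copper_ring (a point): Centre of the ring of the copper case, upright, rigid, 80-130 g. Ring: black, closed, bore 28 mm along x, 5 mm bar, outside 38. Below it a copper disc, 44 mm across, 6 thick along x, lower edge 61 mm below this point. On the ring a black grip tab, 10 mm thick (x), 16 wide (y), 18 to 54 mm above this point (z up). Stands in a block between 28 mm tall dowels, 1 mm play: pull straight up over 35 mm.
- hook_rack: Fixed green rack. Origin on the bench under the arc's centre, z up. Hook: level bar 7 mm thick, arc of radius 65 mm about the origin's z, bar centre 165 mm up. By angle from rack x towards y: free point +60 deg, middle 0, root -60 deg, on an upright post. Nothing rises above the hook; foot ring 160 mm wide, 10 tall. Ring enters only over the free point; at rest it hangs 10 mm below bar centre.
- brass_ring (a point): Centre of the ring of the yellow brass case, same shape and axes as the copper one. The three cases stand in one white block, side by side in a row along their y, 66 mm apart, in any order. Leave it alone.
- steel_ring (a point): Centre of the ring of the silvery steel case, same shape and axes as the copper one, in the same white block. Leave it alone.
Mind the look-alikes: they are no part of the job. Several things have the shape of the hook_rack; the one meant has the colours described above.

How it is judged:
By the outcome, as a careful person would: the job done as asked, in the order asked, and still so for the second after the job is handed in, with the robot touching nothing.
It also fails if it takes over 51 s, if anything falls off the work surface, if the arm or the gripper's body presses on something with over 40 N, if the wrist force passes 120 N, or if a joint passes its speed limit or range.

### The arm

A 6-joint arm with a two-finger parallel gripper is mounted at the origin on the work surface. World frame = base frame: x ahead of the robot, y to its left, z up, the work surface at z = 0. Lengths are in m, angles in degrees, forces in N, time in s.
With the tool pointing down it reaches from about 0.3 to 0.775 m from the base axis. Payload 14.6 kg.
Tool frame: the origin (TCP) lies between the finger pads; the fingertips stand 22 mm ahead of it and the grasp point (between the pads) lies 3 mm ahead of it (bot.tcp_to_tips is the distance from the TCP to the fingertips, in m); y points along the fingers, x is the direction in which the jaws open and shut, and the axes are right-handed (so a half turn about y gives the same grasp; the last joint's range is limited). The gripper opens to 94 mm and grips with 3 to 60 N. Pads are 16 mm wide; open, the fingers measure 119 mm over their backs; the gripper's body (75 mm by 177 mm) begins 78 mm behind the grasp point.
Start: joints at [70.439, 17.183, 87.147, -0, 75.671, -3.816], TCP at [0.149, 0.529, 0.227] pointing down, gripper open.
Joint ranges: [-173.82, 173.82], [-45.26, 126.66], [13.44, 144.39], [-59.66, 239.66], [0, 175.72], [-146.38, 146.38]. Speed limits (degrees/s): [127.2, 127.2, 147.25, 180, 180, 180].

### API

Orientations are given as a 3x3 rotation matrix whose columns are the frame's x, y, z axes.
In Python, from bench import bot, vision, close_job, spotter gives the robot as it stands. The module is installed in compiled form; this text tells all that it offers.
- The arm moves only by the tool drive_tool, never from a script. Its argument "plan" is one flat list of numbers, 4 for each row, row after row: the shift along the tool's x, y, z in mm, then the turn about the tool's y in degrees. In form: [tx, ty, tz, yaw, tx, ty, tz, yaw, ...]. A call has 1 to 5 rows; each row shifts and turns the commanded pose from where the row before left it, along the tool's axes as they then stand; what a row does not reach is not made up. A row lasts 1/10 s, in which the tool goes at most 50 mm and 8.59 degrees, less where a joint would pass 70% of its speed; a pose out of reach is approached as far as the arm can. A call is refused whole if a number of a shift passes 50 or a number of a turn 8.59, either way. A call with a gripper value outside its range is refused whole. "hand" is the gripper command: -1 is fully open, 1 is shut, values between are in proportion, set as the call begins (left out, the last holds). The fingers move at their own pace and stop on an object; "squeeze" is the grip in N (left out, the last holds). Time passes only in rows, so rows that do not move let the fingers close. It gives the time, the measured TCP pose, the force and the opening at its end, in the units of the state.
- bot.sense(): the state, without advancing time (a new reading comes with each control period).
- vision.get_image(name): name is "side" or "top" or "wrist"; returns a dict with "img" (400x640x3 uint8, red, green, blue), "z_map" (400x640 float32, m along the optical axis (not along the pixel's ray), 0 where there is no reading), "camera_matrix" (3x3 intrinsics, pixels), "k1" (the pictures are not rectified: a ray, as slopes to the right and down, at radius r is drawn at 1 + k1 r^2 times it, then the intrinsics apply), "R" (3x3) and "t" (3): a world point X has camera coordinates R X + t. Camera axes: x right, y down, z forward; pixel columns grow to the right and rows downward; lengths in m; the calibration is good to about 2 mm. A picture is of the moment at which its call begins.
- close_job(): hands the job in, once; it reports no verdict.
Trained networks look in the newest picture that a camera, given by its name, has taken for a name from the list of things; names that differ only in an ending like _2 or _b are one class to them, and where a whole thing is asked for, a point or a joint stands for the part that bears it (a point fixed in the world has none). Each returns a list of dicts, best first, with "conf" (0 to 1); they miss things now and then, are a little off and sometimes report something else, mostly with a low value. They report only what shows in the picture. A call takes as long as a camera call. They do not tell look-alikes from the thing itself.
- spotter.cut_out(camera, query): "region" (400x640 bool, what is visible of it) and "rect" ([left, top, right, bottom] in pixels, round what is visible of it).
- spotter.pinpoint(camera, query): "point" ([row, column] in pixels: a listed point, or the origin of a listed thing).
The state is a dict: "t": time; "joint_positions": joint angles; "qvel": joint speeds; "effort": joint torques, N m; "tcp_pos": TCP position; "orientation": TCP orientation; "wrist_force": force on the tool from outside, world axes, zero at the start; "torque": the same for the moment, N m; "finger_gap": opening from 0.0 (shut) to 1.0 (fully open).
Only numpy, scipy, OpenCV 4.12 (cv2) and the standard library are available. Lean on these libraries where they do the work, as an engineer would, in place of code of your own. Each camera call takes 0.05 s, during which the arm holds its last target.

## Working session

There is one attempt and no reset: what is moved stays moved. The work goes in short steps, Python scripts to look and compute and a tool call to move; the robot and the scene stay as the last step left them, time stands still between calls to the robot, and variables do not carry over. Pictures are saved under pics/ and viewed, and the job is handed in when it is done.

Besides the shell and the picture viewer there is one more tool, called after "Emit:" as a command line: name --argument value ..., lists and objects as JSON in quotes. drive_tool: Moves the arm, as the interface text tells. Its arguments: {"type":"object","properties":{"plan":{"type":"array"},"hand":{"type":"number"},"squeeze":{"type":"number"}},"required":["plan"]}

```bash
mkdir -p pics; cat > h.py <<'E'
import numpy as np, cv2
from bench import bot, vision, close_job, spotter
def grab(c,fn):
    d=vision.get_image(c); cv2.imwrite('pics/'+fn,d['img'][:,:,::-1]); return d
def world(d,row,col,z=None):
    K=d['camera_matrix'];u=(col-K[0,2])/K[0,0];v=(row-K[1,2])/K[1,1]
    x,y=u,v
    for _ in range(20):
        f=1+d['k1']*(x*x+y*y); x,y=u/f,v/f
    if z is None:z=d['z_map'][int(round(row)),int(round(col))]
    return d['R'].T@(np.array([x*z,y*z,z])-d['t'])
def ray(d,row,col):
    p=world(d,row,col,1.0); c=-d['R'].T@d['t']; return c,(p-c)/np.linalg.norm(p-c)
def cloud(d,mask):
    r,c=np.nonzero(mask&(d['z_map']>0)); return np.array([world(d,a,b) for a,b in zip(r,c)])
E
python3 - <<'E'
from h import *
np.set_printoptions(precision=4,suppress=True)
s=bot.sense();print(s['t'],s['tcp_pos'],s['orientation'],s['finger_gap'])
for c in ['side','top','wrist']:
    d=grab(c,c+'0.png')
    print(c,-d['R'].T@d['t'])
    for q in ['copper_ring','brass_ring','steel_ring','hook_rack']:
        for o in spotter.pinpoint(c,q)[:4]:
            r,cc=o['point']
            try: print(q,round(o['conf'],2),np.round(o['point']),world(d,r,cc),d['img'][int(r),int(cc)])
            except Exception as e: print(q,o)
        for o in spotter.cut_out(c,q)[:3]: print('   cut',round(o['conf'],2),o['rect'],np.median(d['img'][o['region']],axis=0))
E
```

```text
0.0 [0.1492 0.5291 0.2269] [[ 0.2714 -0.0004 -0.9625]
 [ 0.9625 -0.0011  0.2714]
 [-0.0012 -1.      0.0001]] 1.0012560551409886
side [0.2176 0.4881 0.4788]
copper_ring 0.96 [238. 279.] [ 0.6677  0.1356 -0.0001] [149 143 135]
   cut 0.71 [271.7, 212.7, 286.9, 265.6] [75.5 35.  24. ]
brass_ring 0.58 [226. 308.] [0.6491 0.068  0.0009] [148 142 134]
   cut 0.77 [299.8, 202.0, 316.9, 251.7] [80.5 67.  30. ]
steel_ring 0.78 [258. 241.] [ 0.6788  0.222  -0.0012] [150 143 135]
   cut 0.75 [228.1, 229.3, 259.4, 284.1] [76. 75. 72.]
hook_rack 0.68 [201. 396.] [ 0.5628 -0.1316  0.0024] [53 75 61]
hook_rack 0.61 [181. 320.] [ 0.7556 -0.0824  0.0003] [123 119 112]
   cut 0.78 [362.7, 119.2, 431.9, 221.4] [58. 83. 66.]
   cut 0.62 [288.1, 109.4, 353.3, 197.2] [120.  32.  30.]
top [0.5648 0.0773 0.9737]
copper_ring 0.48 [217. 259.] [0.6026 0.1832 0.1228] [72 72 69]
   cut 0.59 [253.2, 213.0, 266.6, 223.8] [72. 64. 60.]
brass_ring 0.44 [226. 287.] [0.5846 0.1244 0.1235] [89 83 77]
steel_ring 0.64 [213. 229.] [0.6114 0.2496 0.1061] [42 41 39]
steel_ring 0.54 [225. 284.] [0.587  0.132  0.1199] [81 75 68]
   cut 0.62 [219.4, 210.2, 241.2, 217.7] [63.  61.5 58. ]
hook_rack 0.93 [236. 404.] [ 0.5689 -0.1468  0.0082] [48 76 60]
hook_rack 0.58 [157. 379.] [ 0.7566 -0.0859  0.0098] [107  36  34]
   cut 0.87 [348.2, 110.5, 430.1, 185.9] [115.  47.  45.]
   cut 0.76 [370.8, 206.8, 452.5, 268.6] [53. 75. 61.]
wrist [0.0766 0.551  0.3843]
```

```bash
ls pics
```

```text
side0.png
top0.png
wrist0.png
```

View pics/side0.png

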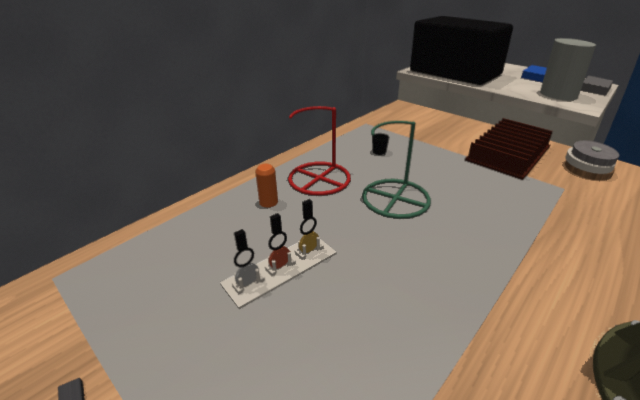

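View pics/top0.png

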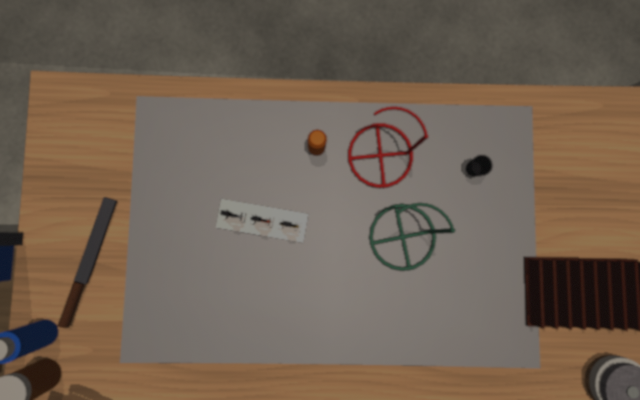

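View pics/wrist0.png

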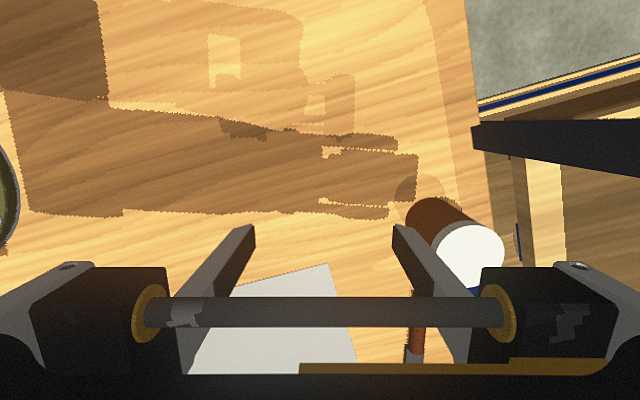

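The side view shows steel (243,257), copper (278,241) and brass (308,226) rings left to right in the block. The green rack foot is at (396,198), with the red look-alike at (320,178). In the top view, the block is at (262,221), the green foot at (403,236), and the green root/post top near (452,230). Next I'll measure these.

```bash
cat > m.py <<'E'
from h import *
np.set_printoptions(precision=4,suppress=True)
def tri(d1,p1,d2,p2):
    c1,r1=ray(d1,*p1);c2,r2=ray(d2,*p2)
    A=np.stack([r1,-r2],1);s=np.linalg.lstsq(A,c2-c1,rcond=None)[0]
    a=c1+s[0]*r1;b=c2+s[1]*r2
    return (a+b)/2,np.linalg.norm(a-b)
ds=vision.get_image('side')
P={}
for q in ['copper_ring','brass_ring','steel_ring','hook_rack']: P[q]=spotter.pinpoint('side',q)
dt=vision.get_image('top')
T={q:spotter.pinpoint('top',q) for q in P}
for q in P:
    for a in P[q][:2]:
        for b in T[q][:2]:
            print(q,np.round(a['point'],1),np.round(b['point'],1),*tri(ds,a['point'],dt,b['point']))
# block
import cv2
hsv=cv2.cvtColor(dt['img'],cv2.COLOR_RGB2HSV)
for nm,d in (('top',dt),('side',ds)):
    hsv=cv2.cvtColor(d['img'],cv2.COLOR_RGB2HSV)
    g=(hsv[...,0]>60)&(hsv[...,0]<90)&(hsv[...,1]>70)
    W=cloud(d,g); W=W[np.abs(W[:,0]-.56)<.2]
    hk=W[(W[:,2]>.14)&(W[:,2]<.19)]; ft=W[(W[:,2]<.02)]
    print(nm,'green',g.sum(),len(hk),len(ft),hk.mean(0) if len(hk) else'', 'foot minmax',ft.min(0),ft.max(0))
    def circ(p):
        A=np.c_[2*p[:,:2],np.ones(len(p))];s=np.linalg.lstsq(A,(p[:,:2]**2).sum(1),rcond=None)[0]
        return s[:2],np.sqrt(s[2]+s[:2]@s[:2])
    print(' hook circ',circ(hk),np.median(hk[:,2]))
    np.save(nm+'_hk.npy',hk);np.save(nm+'_all.npy',W)
    po=W[(W[:,2]>.03)&(W[:,2]<.14)];print(' post',np.median(po,0) if len(po) else '')
for nm,d,(a,b,c,e) in (('top',dt,(180,190,470,290)),('side',ds,(210,100,450,310))):
    im=d['img'][b:e,a:c,::-1]; f=min(800/im.shape[1],600/im.shape[0])
    cv2.imwrite(f'pics/{nm}_z.png',cv2.resize(im,None,fx=f,fy=f,interpolation=cv2.INTER_CUBIC))
    np.savez(nm+'.npz',**d)
m=(dt['img'].min(2)>125)
m[:, :210]=0;m[:,315:]=0;m[:190]=0;m[250:]=0
c=cv2.findNonZero(m.astype(np.uint8));r=cv2.minAreaRect(c);print(r,m.sum())
for p in cv2.boxPoints(r): print(p,world(dt,p[1],p[0]))
E
python3 m.py
```

```text
copper_ring [236.7 279.7] [216.5 259.6] [0.6041 0.1863 0.072 ] 0.0059600581630407995
brass_ring [226.6 310.8] [223.5 288.3] [0.5901 0.1235 0.0643] 0.005842161606893178
steel_ring [256.9 241.9] [215.2 227.2] [0.6081 0.2599 0.073 ] 0.0015865572940145986
hook_rack [200.6 396.6] [235.5 405.3] [ 0.5715 -0.1532 -0.0121] 0.000768914763990805
hook_rack [200.6 396.6] [155.9 379. ] [ 0.6718 -0.1284 -0.0136] 0.200807518747944
hook_rack [178.5 317.4] [235.5 405.3] [ 0.6255 -0.0605  0.0918] 0.1730634851241563
hook_rack [178.5 317.4] [155.9 379. ] [ 0.7629 -0.0845  0.004 ] 0.004183138818342443
top green 580 87 475 [ 0.6164 -0.1421  0.1678] foot minmax [ 0.4925 -0.2173  0.0029] [ 0.6433 -0.0648  0.0187]
 hook circ (array([ 0.5685, -0.14  ]), np.float64(0.06448807160918087)) 0.16805723280111654
 post [ 0.5822 -0.2016  0.0438]
side green 861 42 720 [ 0.6111 -0.201   0.1619] foot minmax [ 0.4911 -0.2163  0.0012] [ 0.6434 -0.0628  0.0179]
 hook circ (array([ 1.3013, -0.5382]), np.float64(0.7954292574607951)) 0.16597179709362483
 post [ 0.5821 -0.2029  0.0871]
((261.88812255859375, 220.29798889160156), (89.22115325927734, 29.18741226196289), 9.688787460327148) 1685
[215.4578 227.1757] [0.5821 0.299  0.0061]
[220.3699 198.4046] [0.6505 0.2912 0.0019]
[308.3185 213.4202] [0.619  0.0817 0.0022]
[303.4063 242.1913] [0.5506 0.0919 0.0014]
```

View pics/side_z.png

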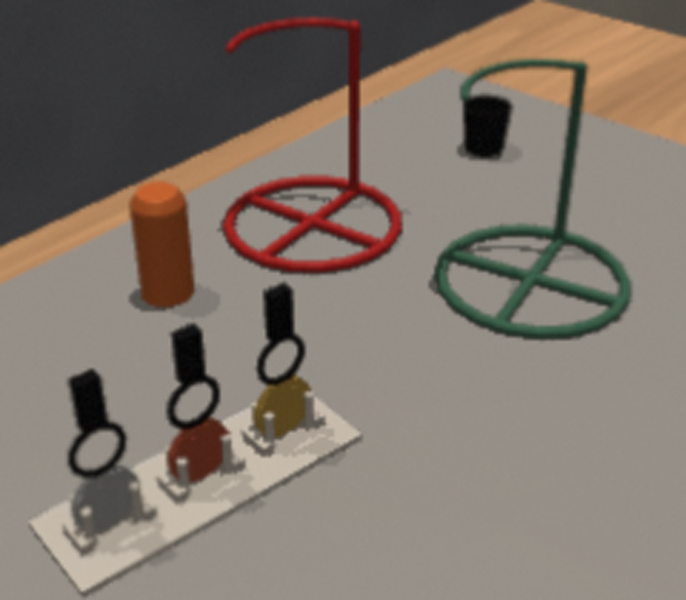

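View pics/top_z.png

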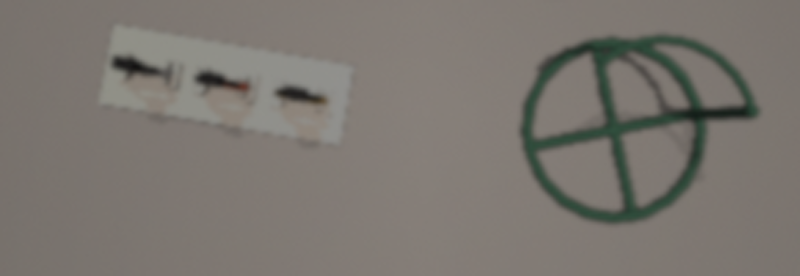

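Copper is the middle case, and the green hook root lies at about −78° world. I'll fit the hook arc and tabs more exactly.

```bash
cat > f.py <<'E'
from h import *
from scipy.optimize import least_squares
np.set_printoptions(precision=4,suppress=True)
D={n:dict(np.load(n+'.npz')) for n in('top','side')}
def atz(d,r,c,z):
    o,v=ray(d,r,c); return o+v*(z-o[2])/v[2]
pts=[]
for n,d in D.items():
    hsv=cv2.cvtColor(d['img'],cv2.COLOR_RGB2HSV)
    g=(hsv[...,0]>55)&(hsv[...,0]<95)&(hsv[...,1]>60)
    r,c=np.nonzero(g&(d['z_map']>0))
    A=np.array([world(d,a,b) for a,b in zip(r,c)])
    B=np.array([atz(d,a,b,.166) for a,b in zip(r,c)])
    k=(A[:,2]>.135)&(A[:,2]<.195)
    B=B[k]; rr=np.hypot(B[:,0]-.5685,B[:,1]+.14); B=B[(rr>.05)&(rr<.08)]
    print(n,len(B)); pts.append(B)
    f=lambda p:np.hypot(B[:,0]-p[0],B[:,1]-p[1])-.065
    s=least_squares(f,[.5685,-.14],loss='soft_l1',f_scale=.003);print(s.x,np.std(f(s.x)))
    th=np.degrees(np.arctan2(B[:,1]-s.x[1],B[:,0]-s.x[0]));print('ang range',np.percentile(th,[0,2,50,98,100]))
B=np.vstack(pts);f=lambda p:np.hypot(B[:,0]-p[0],B[:,1]-p[1])-.065
print('joint',least_squares(f,[.5685,-.14],loss='soft_l1',f_scale=.003).x)
# foot ring centre both cams
for n,d in D.items():
    hsv=cv2.cvtColor(d['img'],cv2.COLOR_RGB2HSV)
    g=(hsv[...,0]>55)&(hsv[...,0]<95)&(hsv[...,1]>60)
    r,c=np.nonzero(g&(d['z_map']>0)); A=np.array([world(d,a,b) for a,b in zip(r,c)])
    B=np.array([atz(d,a,b,.006) for a,b in zip(r,c)])[A[:,2]<.02]
    f=lambda p:np.hypot(B[:,0]-p[0],B[:,1]-p[1])-.076
    k=np.abs(f([.5685,-.14]))<.012;B=B[k]
    print(n,'foot',least_squares(f,[.5685,-.14],loss='soft_l1',f_scale=.003).x)
# tabs
for n,d,boxes in (('side',D['side'],{'steel':(232,226,250,252),'copper':(268,210,285,236),'brass':(299,196,316,222)}),('top',D['top'],{'steel':(217,205,245,222),'copper':(246,210,272,228),'brass':(274,217,300,232)})):
    for q,(a,b,c,e) in boxes.items():
        m=np.zeros((400,640),bool);m[b:e,a:c]=1;m&=d['img'].max(2)<60
        A=cloud(d,m); A=A[(A[:,2]>.085)&(A[:,2]<.15)]
        print(n,q,len(A),np.median(A,0),A.min(0),A.max(0))
E
python3 f.py
```

```text
top 125
[ 0.5685 -0.141 ] 0.0017147945480883815
ang range [-78.9625 -77.432    1.6864  43.1636  44.9825]
side 57
[ 0.568  -0.1398] 0.00296184407024915
ang range [-81.056  -79.0697 -26.5135  42.7432  43.3413]
joint [ 0.5683 -0.1407]
top foot [ 0.5686 -0.1416]
side foot [ 0.5692 -0.1417]
side steel 204 [0.6079 0.2576 0.1069] [0.6051 0.2487 0.0859] [0.6173 0.2647 0.1219]
side copper 190 [0.5978 0.1928 0.1066] [0.5948 0.184  0.086 ] [0.6057 0.1996 0.1222]
side brass 170 [0.5878 0.1288 0.1059] [0.5856 0.1179 0.0866] [0.5966 0.1343 0.1222]
top steel 31 [0.6097 0.2518 0.1209] [0.6056 0.248  0.0939] [0.6139 0.2604 0.1242]
top copper 29 [0.5995 0.1897 0.1211] [0.5965 0.1815 0.0852] [0.6028 0.1979 0.1235]
top brass 26 [0.5895 0.1251 0.1223] [0.5873 0.1162 0.0855] [0.5935 0.1335 0.1249]
```

The two cameras agree: rack origin (0.5685, −0.141), rack x at −17.8°. The copper tab is at (0.600, 0.191) with its top at 0.122, so the ring is at z≈0.0675, and the case x axis is at −8.8°. I'll write a small row calculator.

```bash
cat > p.py <<'E'
from h import *
import sys,json
# usage: p.py n x y z ang [x y z ang ...]  (n rows per target)
a=sys.argv[1:]; s=bot.sense()
def ang(R):return np.degrees(np.arctan2(R[1,0],R[0,0]))
p=np.array(s['tcp_pos']);R=np.array(s['orientation']);th=ang(R)
print('t',round(s['t'],2),'p',np.round(p,4),'ang',round(th,2),'gap',round(s['finger_gap'],3),'F',np.round(s['wrist_force'],1),'tool y',np.round(R[:,1],3),'q',np.round(s['joint_positions'],1))
i=0;rows=[]
while i<len(a):
    n=int(a[i]);tg=np.array([float(v) for v in a[i+1:i+4]]);ta=float(a[i+4]);i+=5
    p0,t0=p.copy(),th
    for k in range(1,n+1):
        q=p0+(tg-p0)*k/n; d=q-p; c,sn=np.cos(np.radians(th)),np.sin(np.radians(th))
        r=[d@[c,sn,0],-d[2],d@[-sn,c,0]]   # z=x cross y(down) -> (-sin,cos)
        na=t0+(ta-t0)*k/n
        rows.append([round(v*1000,1) for v in r]+[round(-(na-th),2)])
        p,th=q,na
r=rows
for j in range(0,len(r),5): print([v for w in r[j:j+5] for v in w])
E
python3 p.py 16 .600 .191 .200 -8.8
```

```text
t 1.85 p [0.1493 0.5293 0.2275] ang 74.25 gap 1.002 F [-0.9 -0.3 -0.5] tool y [ 0. -0. -1.] q [70.4 17.2 87.1 -0.  75.7 -3.8]
[np.float64(-12.7), np.float64(1.7), np.float64(-32.9), np.float64(5.19), np.float64(-9.7), np.float64(1.7), np.float64(-33.9), np.float64(5.19), np.float64(-6.6), np.float64(1.7), np.float64(-34.6), np.float64(5.19), np.float64(-3.4), np.float64(1.7), np.float64(-35.1), np.float64(5.19), np.float64(-0.2), np.float64(1.7), np.float64(-35.2), np.float64(5.19)]
[np.float64(3.0), np.float64(1.7), np.float64(-35.1), np.float64(5.19), np.float64(6.1), np.float64(1.7), np.float64(-34.7), np.float64(5.19), np.float64(9.2), np.float64(1.7), np.float64(-34.0), np.float64(5.19), np.float64(12.3), np.float64(1.7), np.float64(-33.0), np.float64(5.19), np.float64(15.2), np.float64(1.7), np.float64(-31.8), np.float64(5.19)]
[np.float64(18.0), np.float64(1.7), np.float64(-30.3), np.float64(5.19), np.float64(20.7), np.float64(1.7), np.float64(-28.5), np.float64(5.19), np.float64(23.2), np.float64(1.7), np.float64(-26.5), np.float64(5.19), np.float64(25.5), np.float64(1.7), np.float64(-24.3), np.float64(5.19), np.float64(27.6), np.float64(1.7), np.float64(-21.9), np.float64(5.19)]
[np.float64(29.4), np.float64(1.7), np.float64(-19.3), np.float64(5.19)]
```

Emit:
drive_tool --plan '[-13,2,-33,5.2,-10,2,-34,5.2,-7,2,-35,5.2,-3,2,-35,5.2,0,2,-35,5.2]' --hand -1

```text
t: 2.35
tcp_pos: [0.2915, 0.4221, 0.2175]
orientation: [[0.669, 0.0, -0.744], [0.744, 0.0, 0.669], [0.0, -1.0, 0.0]]
wrist_force: [0.3, 0.9, -0.6]
finger_gap: 0.998
```

```bash
sed -i 's/round(v\*1000,1)/float(round(v*1000,1))/; s/\[round(-(na-th),2)\]/[float(round(-(na-th),2))]/' p.py; python3 p.py 10 .600 .191 .200 -8.8
```

```text
t 2.35 p [0.2915 0.4221 0.2175] ang 48.05 gap 0.998 F [ 0.3  0.9 -0.6] tool y [ 0.  0. -1.] q [51.3 12.9 93.9 -0.  73.2  3.2]
[3.4, 1.7, -38.4, 5.68, 7.2, 1.7, -37.9, 5.68, 10.9, 1.7, -37.0, 5.68, 14.5, 1.7, -35.7, 5.68, 18.0, 1.7, -34.1, 5.68]
[21.3, 1.7, -32.1, 5.68, 24.4, 1.7, -29.9, 5.68, 27.2, 1.7, -27.3, 5.68, 29.8, 1.7, -24.5, 5.68, 32.1, 1.7, -21.4, 5.68]
```

Emit:
drive_tool --plan '[3.5,2,-38,5.7,7,2,-38,5.7,11,2,-37,5.7,14.5,2,-36,5.7,18,2,-34,5.7]'

```text
t: 2.85
tcp_pos: [0.446, 0.3067, 0.2075]
orientation: [[0.943, 0.0, -0.334], [0.334, 0.0, 0.943], [0.0, -1.0, 0.0]]
wrist_force: [-0.8, 1.1, 0.3]
finger_gap: 1.001
```

Emit:
drive_tool --plan '[21,2,-32,5.7,24.5,2,-30,5.7,27,1,-27,5.7,30,1,-24.5,5.7,32,1,-21.5,5.7]'

```text
t: 3.35
tcp_pos: [0.6002, 0.1915, 0.2004]
orientation: [[0.988, 0.0, 0.156], [-0.156, 0.0, 0.988], [0.0, -1.0, 0.0]]
wrist_force: [0.2, -0.7, -0.4]
finger_gap: 1.006
```

```bash
python3 p.py 1 .600 .191 .200 -8.8; python3 - <<'E'
from h import *
d=grab('wrist','w1.png'); np.savez('wrist.npz',**d)
np.set_printoptions(precision=4,suppress=True)
for q in ['copper_ring','brass_ring','steel_ring']:
    for o in spotter.pinpoint('wrist',q)[:2]: print(q,o,world(d,*o['point']))
E
```

```text
t 3.35 p [0.6002 0.1915 0.2004] ang -8.98 gap 1.006 F [ 0.2 -0.7 -0.4] tool y [ 0.  0. -1.] q [14.4 28.7 74.9  0.  76.5 23.3]
[-0.1, 0.4, -0.5, -0.18]
copper_ring {'point': [193.1, 324.6], 'conf': 0.89} [0.6028 0.2002 0.0868]
brass_ring {'point': [255.7, 324.6], 'conf': 0.81} [0.5925 0.1347 0.0906]
steel_ring {'point': [132.1, 324.1], 'conf': 0.77} [0.6115 0.2597 0.1219]
```

View pics/w1.png

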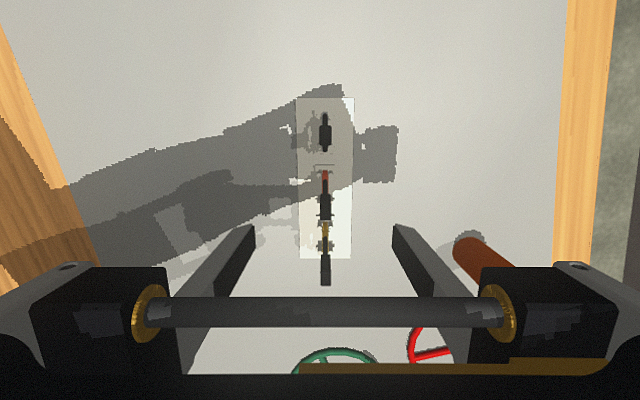

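The wrist view shows the three tabs in a vertical line at column ≈325 (copper at row ≈205, brass ≈270, steel ≈132). The fingers are centred on column ≈323, so angle and alignment look right. I'll refine with the wrist depth.

```bash
python3 - <<'E'
from h import *
np.set_printoptions(precision=4,suppress=True)
d=dict(np.load('wrist.npz'));print(d['camera_matrix'],d['k1'])
for q,(a,b,c,e) in {'steel':(312,108,340,155),'copper':(312,180,340,222),'brass':(312,248,340,290)}.items():
    m=np.zeros((400,640),bool);m[b:e,a:c]=1
    A=cloud(d,m);A=A[(A[:,2]>.115)&(A[:,2]<.13)]
    u=np.array([np.cos(np.radians(-9)),np.sin(np.radians(-9))]);v=np.array([-u[1],u[0]])
    X=A[:,:2]@u;Y=A[:,:2]@v
    cx,cy=(np.percentile(X,2)+np.percentile(X,98))/2,(np.percentile(Y,2)+np.percentile(Y,98))/2
    print(q,len(A),'z',np.median(A[:,2]),'ext',np.ptp(X),np.ptp(Y),'ctr',cx*u+cy*v)
E
```

```text
[[280.4793   0.     323.2521]
 [  0.     280.4793 197.8922]
 [  0.       0.       1.    ]] 0.013578893917418757
steel 240 z 0.12087304053685834 ext 0.009965951283320118 0.015309931873162042 ctr [0.6123 0.2575]
copper 206 z 0.12082285206840175 ext 0.008951219432461133 0.016155552163504394 ctr [0.6018 0.1926]
brass 182 z 0.1208694492822305 ext 0.008599291267005649 0.016623602341585664 ctr [0.5921 0.1274]
```

Refined copper centre: (0.601, 0.192), top 0.121, ring z≈0.067. I'll descend to TCP z 0.113.

Emit:
drive_tool --plan '[0.7,40,0,0,0,30,0,0,0,17,0,0,0,0,0,0]'

```text
t: 3.95
tcp_pos: [0.5979, 0.1933, 0.1112]
orientation: [[0.989, -0.004, 0.15], [-0.15, -0.001, 0.989], [-0.004, -1.0, -0.002]]
wrist_force: [0.4, 0.9, 0.2]
finger_gap: 1.002
```

Emit:
drive_tool --plan '[0,0,0,0,0,0,0,0,0,0,0,0,0,0,0,0,0,0,0,0]' --hand 1 --squeeze 10

```text
t: 4.45
tcp_pos: [0.5998, 0.1926, 0.1139]
orientation: [[0.988, 0.001, 0.152], [-0.152, 0.0, 0.988], [0.001, -1.0, 0.0]]
wrist_force: [-0.6, 0.4, 0.7]
finger_gap: 0.613
```

Emit:
drive_tool --plan '[0,0,0,0,0,0,0,0,0,0,0,0,0,0,0,0,0,0,0,0]'

```text
t: 4.95
tcp_pos: [0.5997, 0.1925, 0.1134]
orientation: [[0.988, -0.0, 0.152], [-0.152, -0.0, 0.988], [-0.0, -1.0, -0.0]]
wrist_force: [0.1, 0.1, -0.2]
finger_gap: 0.183
```

Emit:
drive_tool --plan '[0,0,0,0,0,0,0,0]'

```text
t: 5.15
tcp_pos: [0.6, 0.1925, 0.1134]
orientation: [[0.988, 0.001, 0.152], [-0.152, -0.0, 0.988], [0.001, -1.0, 0.0]]
wrist_force: [2.4, -1.6, -1.3]
finger_gap: 0.107
```

Emit:
drive_tool --plan '[0,0,0,0,0,0,0,0]'

```text
t: 5.35
tcp_pos: [0.5999, 0.1925, 0.1135]
orientation: [[0.988, 0.0, 0.152], [-0.152, -0.0, 0.988], [0.0, -1.0, 0.0]]
wrist_force: [2.7, -0.9, -0.9]
finger_gap: 0.106
```

Gripped (gap 0.106 = 10 mm tab, side force ≈2.7 N). I'll firm the grip and lift straight up.

Emit:
drive_tool --plan '[0.5,0,0,0,0,-5,0,0,0,-10,0,0,0,-12,0,0,0,-15,0,0]' --squeeze 30

```text
t: 5.85
tcp_pos: [0.5998, 0.1926, 0.1565]
orientation: [[0.988, -0.001, 0.152], [-0.152, 0.0, 0.988], [-0.001, -1.0, -0.0]]
wrist_force: [-0.3, -1.0, -1.3]
finger_gap: 0.102
```

Emit:
drive_tool --plan '[0,-25,0,0,0,-30,0,0,0,-30,0,0,0,-13,0,0,0,0,0,0]'

```text
t: 6.35
tcp_pos: [0.6005, 0.1927, 0.2557]
orientation: [[0.988, 0.003, 0.152], [-0.152, 0.001, 0.988], [0.003, -1.0, 0.001]]
wrist_force: [0.4, 0.1, -1.5]
finger_gap: 0.102
```

```bash
python3 p.py 1 .600 .191 .200 -8.8; python3 - <<'E'
from h import *
for c in('wrist','side'):
    d=grab(c,c+'_2.png'); np.savez(c+'.npz',**d)
    if c=='side': 
        im=d['img'][90:310,210:450,::-1]; cv2.imwrite('pics/side_2z.png',cv2.resize(im,None,fx=2.7,fy=2.7))
E
```

```text
t 6.35 p [0.6005 0.1927 0.2557] ang -8.74 gap 0.102 F [ 0.4  0.1 -1.5] tool y [ 0.003  0.001 -1.   ] q [14.5 26.6 70.6  0.  82.7 23.2]
[-0.2, 55.7, -1.7, 0.06]
```

View pics/side_2z.png

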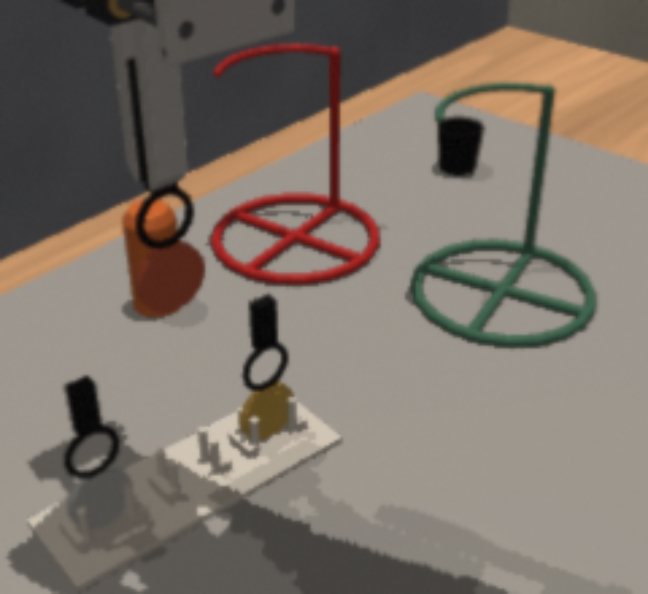

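View pics/wrist_2.png

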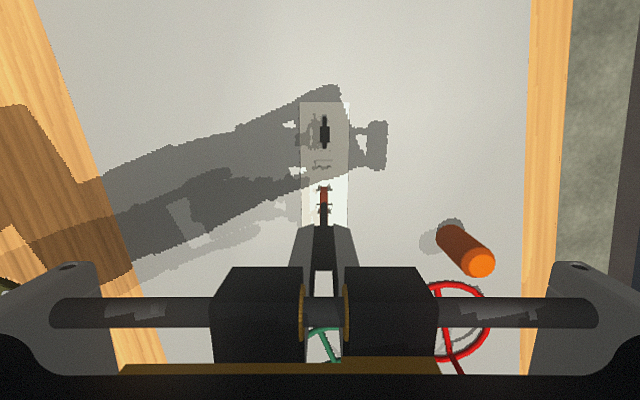

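The copper case is held with its ring clear below the fingers (side zoom 165,216). Brass and steel are still standing and the copper slot is empty. Next I'll move to the approach point, on the tangent line 35 mm outside the free point.

```bash
python3 p.py 10 .593 -.0714 .256 -47.8
```

```text
t 6.45 p [0.5998 0.1924 0.2524] ang -8.74 gap 0.106 F [-0.   0.2 -1.9] tool y [-0.002 -0.    -1.   ] q [14.5 26.8 70.8  0.  82.6 23.2]
[3.3, -0.4, -26.2, 3.91, 5.1, -0.4, -25.9, 3.91, 6.9, -0.4, -25.5, 3.91, 8.6, -0.4, -25.0, 3.91, 10.3, -0.4, -24.3, 3.91]
[11.9, -0.4, -23.6, 3.91, 13.5, -0.4, -22.7, 3.91, 15.0, -0.4, -21.7, 3.91, 16.4, -0.4, -20.7, 3.91, 17.8, -0.4, -19.5, 3.91]
```

Emit:
drive_tool --plan '[3.5,0,-26,3.9,5,0,-26,3.9,7,0,-25.5,3.9,8.5,0,-25,3.9,10.5,0,-24.5,3.9]'

```text
t: 6.95
tcp_pos: [0.5964, 0.0593, 0.2515]
orientation: [[0.88, -0.003, 0.476], [-0.476, -0.0, 0.88], [-0.003, -1.0, -0.002]]
wrist_force: [0.8, -0.4, -1.0]
finger_gap: 0.11
```

Emit:
drive_tool --plan '[12,0,-23.5,3.9,13.5,0,-22.5,3.9,15,0,-21.5,3.9,16.5,0,-20.5,3.9,18,0,-19.5,3.9]'

```text
t: 7.45
tcp_pos: [0.5938, -0.0723, 0.2515]
orientation: [[0.67, -0.003, 0.742], [-0.742, 0.001, 0.67], [-0.003, -1.0, -0.002]]
wrist_force: [0.6, 0.6, -1.3]
finger_gap: 0.102
```

Emit:
drive_tool --plan '[0,20,0,0,0,20,0,0,0,0,0,0,0,0,0,0]'

```text
t: 7.85
tcp_pos: [0.5942, -0.0712, 0.2129]
orientation: [[0.673, -0.002, 0.74], [-0.74, 0.0, 0.673], [-0.001, -1.0, -0.001]]
wrist_force: [-0.4, 0.2, -0.0]
finger_gap: 0.106
```

```bash
python3 p.py 1 .593 -.0714 .2115 -47.8; python3 - <<'E'
from h import *
np.set_printoptions(precision=4,suppress=True)
D={}
for c in('side','top'):
    d=grab(c,c+'_3.png'); np.savez(c+'.npz',**d);D[c]=d
    for o in spotter.pinpoint(c,'copper_ring')[:3]: print(c,o,world(d,*o['point']))
for c,b in (('side',(90,250,330,470)),('top',(150,290,330,490))):
    im=D[c]['img'][b[0]:b[1],b[2]:b[3],::-1]; cv2.imwrite(f'pics/{c}_3z.png',cv2.resize(im,None,fx=4,fy=4))
E
```

```text
t 7.85 p [ 0.5942 -0.0712  0.2129] ang -47.74 gap 0.106 F [-0.4  0.2 -0. ] tool y [-0.002  0.    -1.   ] q [-10.3  24.1  79.8   0.   76.2  37.4]
[-0.7, 1.4, -1.0, 0.06]
side {'point': [141.0, 376.0], 'conf': 0.81} [ 0.7351 -0.2919  0.0436]
```

View pics/side_3z.png

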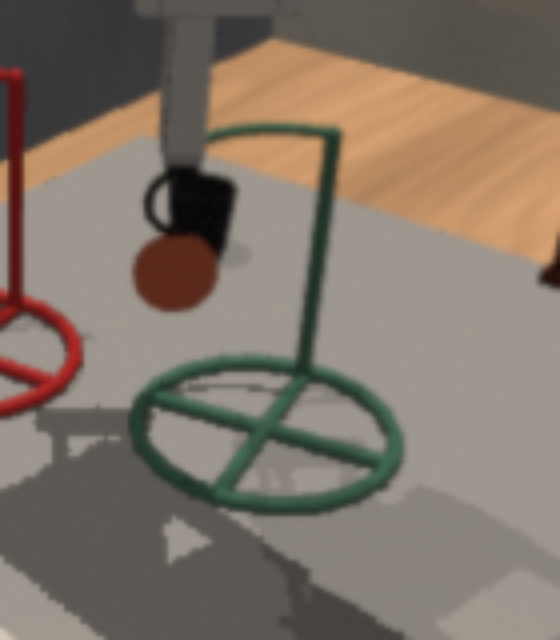

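View pics/top_3z.png

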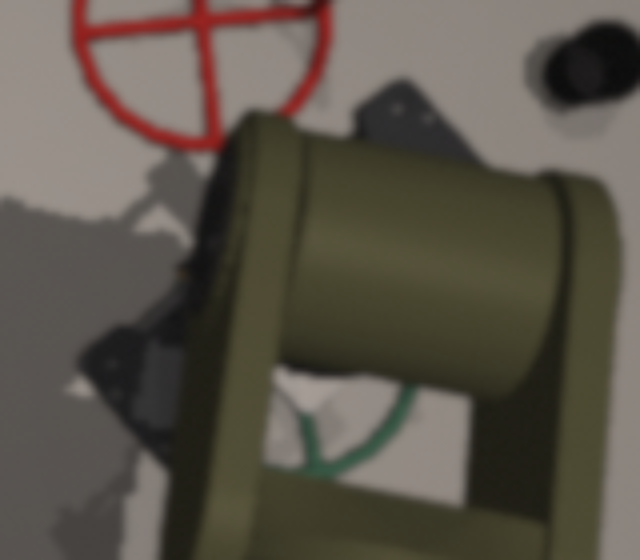

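The side zoom shows the ring at (≈180,205), i.e. pixel (375,141), with the black cup behind it and the hook's free point just behind the finger. I'll check the ring's position from the disc depth and the pinpoint ray.

```bash
python3 - <<'E'
from h import *
np.set_printoptions(precision=4,suppress=True)
d=dict(np.load('side.npz'))
def proj(X):
    c=d['R']@X+d['t'];x,y=c[:2]/c[2];f=1+d['k1']*(x*x+y*y);K=d['camera_matrix'];return K[1,1]*y*f+K[1,2],K[0,0]*x*f+K[0,2]
p=np.array([.5942,-.0712,.2129-.0465]);print('pred ring px',proj(p))
im=d['img'].astype(int);m=(im[...,0]>1.6*im[...,1]);b=np.zeros_like(m);b[140:175,355:395]=1
A=cloud(d,m&b);print(len(A),A.min(0),A.max(0),A.mean(0),'pred disc',p-[0,0,.039])
for a in(42.2,-17.8,-77.8): print(a,proj(np.array([.5685+.065*np.cos(np.radians(a)),-.141+.065*np.sin(np.radians(a)),.165])))
E
```

```text
pred ring px (np.float64(140.37635265269694), np.float64(373.7351841627296))
322 [ 0.5766 -0.3097  0.0085] [ 0.7351 -0.0566  0.1506] [ 0.5944 -0.0763  0.127 ] pred disc [ 0.5942 -0.0712  0.1274]
42.2 (np.float64(133.9556269334046), np.float64(372.2421725186459))
-17.8 (np.float64(123.45311075563491), np.float64(384.0243091133422))
-77.8 (np.float64(123.35336185454797), np.float64(413.14712124735536))
```

Prediction and measurement agree to about 2–3 mm, well inside the 10 mm clearance. Now I'll thread the ring onto the hook along the tangent.

Emit:
drive_tool --plan '[8,1,-0.5,0,9,0,-0.5,0,9,0,0,0,8,0,0,0,0,0,0,0]'

```text
t: 8.55
tcp_pos: [0.6171, -0.0982, 0.2121]
orientation: [[0.672, -0.0, 0.741], [-0.741, -0.0, 0.672], [-0.0, -1.0, -0.0]]
wrist_force: [0.5, 0.2, -1.0]
finger_gap: 0.107
```

```bash
cat > arc.py <<'E'
import sys,subprocess,math
# n a0->a1 rack angles, z
n,a0,a1,z=int(sys.argv[1]),*map(float,sys.argv[2:5]);L=[]
for k in range(1,n+1):
    t=a0+(a1-a0)*k/n-17.8;r=math.radians(t);L+=['1',str(.5685+.065*math.cos(r)),str(-.141+.065*math.sin(r)),str(z),str(t-90)]
print(subprocess.run(['python3','p.py']+L,capture_output=True,text=True).stdout)
E
python3 arc.py 5 60 32 .2115
python3 - <<'E'
from h import *
d=grab('side','s4.png');im=d['img'][90:250,330:470,::-1]; cv2.imwrite('pics/s4z.png',cv2.resize(im,None,fx=4,fy=4))
E
```

```text
t 8.55 p [ 0.6171 -0.0982  0.2121] ang -47.79 gap 0.107 F [ 0.5  0.2 -1. ] tool y [-0. -0. -1.] q [-12.4  27.5  75.   -0.   77.5  35.4]
[5.4, 0.6, -0.0, 5.61, 6.3, -0.0, -0.3, 5.6, 6.3, -0.0, -0.3, 5.6, 6.3, -0.0, -0.3, 5.6, 6.3, -0.0, -0.3, 5.6]
```

View pics/s4z.png

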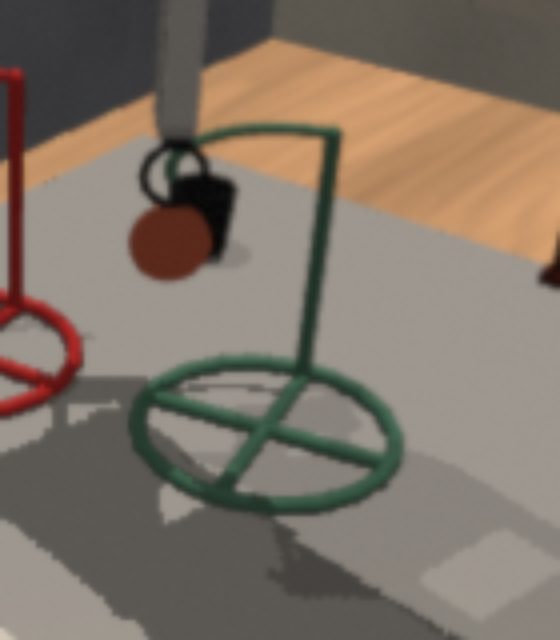

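The hook's tip shows inside the ring, at zoom (≈172,178) against the ring centre (≈174,174). No contact force, so I'll follow the arc.

Emit:
drive_tool --plan '[5.5,0.5,0,5.6,6.3,0,-0.3,5.6,6.3,0,-0.3,5.6,6.3,0,-0.3,5.6,6.3,0,-0.3,5.6]'

```text
t: 9.1
tcp_pos: [0.6311, -0.1239, 0.2119]
orientation: [[0.243, -0.0, 0.97], [-0.97, 0.0, 0.243], [-0.0, -1.0, -0.0]]
wrist_force: [-0.1, 0.2, -1.7]
finger_gap: 0.105
```

```bash
python3 arc.py 5 32 4 .2115
python3 - <<'E'
from h import *
d=grab('side','s5.png');im=d['img'][90:250,330:470,::-1]; cv2.imwrite('pics/s5z.png',cv2.resize(im,None,fx=4,fy=4))
E
```

```text
t 9.1 p [ 0.6311 -0.1239  0.2119] ang -75.96 gap 0.105 F [-0.1  0.2 -1.7] tool y [-0.  0. -1.] q [-14.4  29.9  71.5   0.   78.6  61.6]
[7.6, 0.4, -0.2, 5.44, 6.3, -0.0, -0.3, 5.6, 6.3, -0.0, -0.3, 5.6, 6.3, -0.0, -0.3, 5.6, 6.3, -0.0, -0.3, 5.6]
```

View pics/s5z.png

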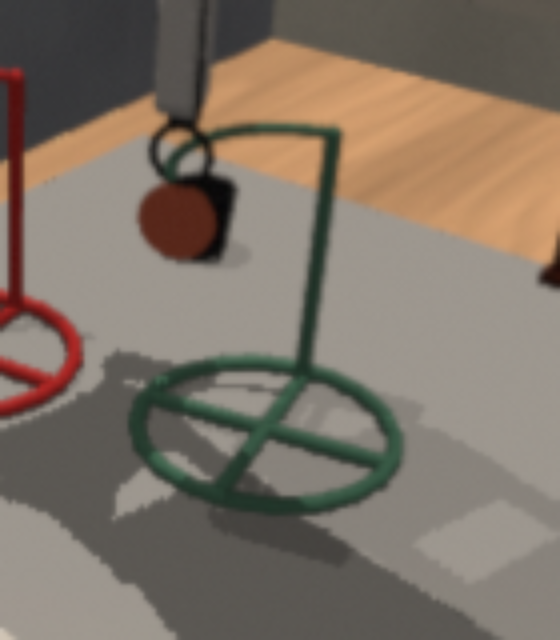

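The hook now passes through the ring, with the tip visible in front of it at (172,172). I'll continue.

Emit:
drive_tool --plan '[7,0.5,-0.2,5.5,6.3,0,-0.3,5.6,6.3,0,-0.3,5.6,6.3,0,-0.3,5.6,6.3,0,-0.3,5.6]'

```text
t: 9.65
tcp_pos: [0.6314, -0.1557, 0.2114]
orientation: [[-0.238, -0.0, 0.971], [-0.971, 0.0, -0.238], [-0.0, -1.0, -0.0]]
wrist_force: [0.2, -1.1, -1.3]
finger_gap: 0.103
```

```bash
python3 arc.py 5 4 -25 .2115
```

```text
t 9.65 p [ 0.6314 -0.1557  0.2114] ang -103.74 gap 0.103 F [ 0.2 -1.1 -1.3] tool y [-0.  0. -1.] q [-17.1  30.9  70.1   0.   79.1  86.7]
[7.3, -0.1, 0.0, 5.86, 6.6, -0.0, -0.3, 5.8, 6.6, -0.0, -0.3, 5.8, 6.6, -0.0, -0.3, 5.8, 6.6, -0.0, -0.3, 5.8]
```

Emit:
drive_tool --plan '[7,0,0,5.8,6.6,0,-0.3,5.8,6.6,0,-0.3,5.8,6.6,0,-0.3,5.8,6.6,0,-0.3,5.8]'

```text
t: 10.15
tcp_pos: [0.6163, -0.1851, 0.2114]
orientation: [[-0.679, -0.0, 0.734], [-0.734, 0.0, -0.679], [-0.0, -1.0, -0.0]]
wrist_force: [-0.6, -0.2, -0.9]
finger_gap: 0.105
```

```bash
python3 arc.py 1 -25 -25 .2015
python3 - <<'E'
from h import *
d=grab('side','s6.png');im=d['img'][90:250,330:470,::-1]; cv2.imwrite('pics/s6z.png',cv2.resize(im,None,fx=4,fy=4))
E
```

```text
t 10.15 p [ 0.6163 -0.1851  0.2114] ang -132.75 gap 0.105 F [-0.6 -0.2 -0.9] tool y [-0.  0. -1.] q [-20.   30.   71.4   0.   78.6 112.8]
[0.1, 9.9, 0.0, 0.05]
```

View pics/s6z.png

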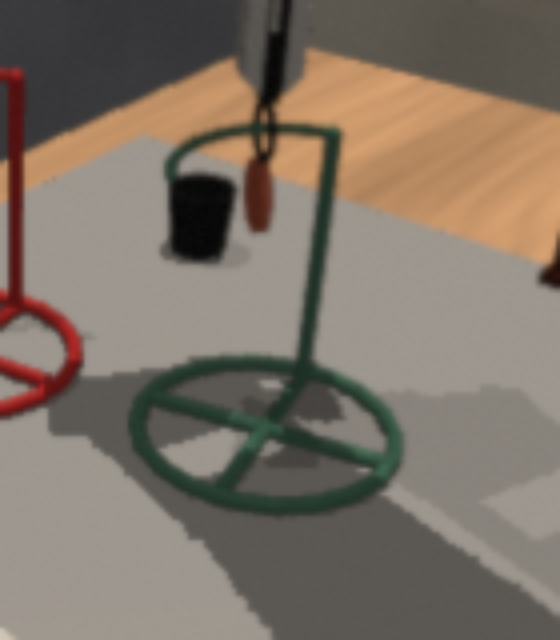

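The ring is on the hook past the middle (zoom 264,130), with the bar centred in the bore. I'll lower it gently to contact.

Emit:
drive_tool --plan '[0,3,0,0,0,3,0,0,0,2,0,0,0,0,0,0,0,0,0,0]'

```text
t: 10.7
tcp_pos: [0.6165, -0.185, 0.2034]
orientation: [[-0.677, -0.0, 0.736], [-0.736, 0.0, -0.677], [0.0, -1.0, -0.0]]
wrist_force: [0.7, -0.0, -1.7]
finger_gap: 0.105
```

Emit:
drive_tool --plan '[0,1,0,0,0,0,0,0,0,0,0,0]'

```text
t: 11.0
tcp_pos: [0.6165, -0.1852, 0.2025]
orientation: [[-0.677, 0.0, 0.736], [-0.736, -0.0, -0.677], [-0.0, -1.0, 0.0]]
wrist_force: [0.4, -0.8, -1.2]
finger_gap: 0.1
```

Emit:
drive_tool --plan '[0,1,0,0,0,0,0,0,0,0,0,0]'

```text
t: 11.3
tcp_pos: [0.6165, -0.1852, 0.2014]
orientation: [[-0.677, -0.0, 0.736], [-0.736, -0.0, -0.677], [0.0, -1.0, 0.0]]
wrist_force: [-0.8, -0.3, -2.1]
finger_gap: 0.106
```

Emit:
drive_tool --plan '[0,1,0,0,0,0,0,0,0,0,0,0]'

```text
t: 11.6
tcp_pos: [0.6166, -0.1852, 0.2009]
orientation: [[-0.677, 0.001, 0.736], [-0.736, -0.0, -0.677], [-0.0, -1.0, 0.001]]
wrist_force: [-1.0, 0.5, 3.3]
finger_gap: 0.103
```

Emit:
drive_tool --plan '[0,1,0,0,0,0,0,0,0,0,0,0]'

```text
t: 11.9
tcp_pos: [0.6168, -0.1853, 0.2006]
orientation: [[-0.677, 0.002, 0.736], [-0.736, -0.001, -0.677], [-0.001, -1.0, 0.002]]
wrist_force: [-1.9, 0.7, 8.6]
finger_gap: 0.107
```

```bash
python3 - <<'E'
from h import *
d=grab('side','s7.png');im=d['img'][90:180,350:440,::-1]; cv2.imwrite('pics/s7z.png',cv2.resize(im,None,fx=6,fy=6))
for _ in range(3):print(np.round(bot.sense()['wrist_force'],1))
E
```

```text
[-1.2  0.8  8. ]
[-1.2  0.8  8. ]
[-1.2  0.8  8. ]
```

View pics/s7z.png

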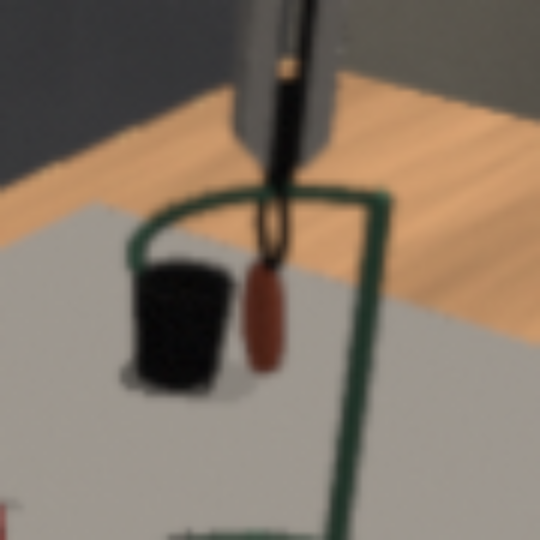

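The ring sits on the bar: contact at TCP z≈0.201, as predicted. I'll unload, then release gradually.

Emit:
drive_tool --plan '[0,-1.5,0,0,0,0,0,0,0,0,0,0]' --squeeze 5

```text
t: 12.25
tcp_pos: [0.6165, -0.1852, 0.2009]
orientation: [[-0.677, -0.0, 0.736], [-0.736, -0.0, -0.677], [0.0, -1.0, -0.0]]
wrist_force: [0.1, -0.7, 2.0]
finger_gap: 0.106
```

Emit:
drive_tool --plan '[0,0,0,0,0,0,0,0,0,0,0,0,0,0,0,0,0,0,0,0]' --hand 0.4

```text
t: 12.75
tcp_pos: [0.6164, -0.1852, 0.2009]
orientation: [[-0.677, -0.0, 0.736], [-0.736, 0.0, -0.677], [0.0, -1.0, -0.0]]
wrist_force: [0.0, 0.8, -0.1]
finger_gap: 0.298
```

```bash
python3 - <<'E'
from h import *
d=grab('side','s8.png');im=d['img'][90:180,350:440,::-1]; cv2.imwrite('pics/s8z.png',cv2.resize(im,None,fx=6,fy=6))
s=bot.sense();print(np.round(s['wrist_force'],1),s['t'],s['finger_gap'])
E
```

```text
[ 0.7 -0.  -0.3] 12.8 0.29988397413350293
```

View pics/s8z.png

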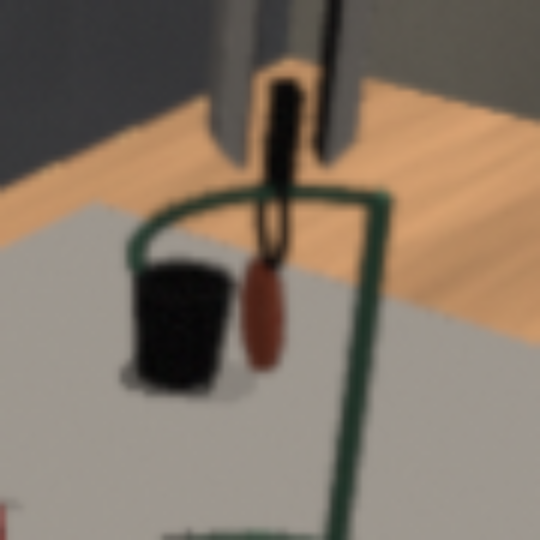

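The case hangs free between the open fingers, with its tab at (285,130) and clear space on both sides. I'll retreat straight up.

Emit:
drive_tool --plan '[0,-5,0,0,0,-15,0,0,0,-20,0,0,0,-25,0,0,0,-25,0,0]'

```text
t: 13.3
tcp_pos: [0.6164, -0.1851, 0.2933]
orientation: [[-0.677, 0.001, 0.736], [-0.736, -0.0, -0.677], [-0.0, -1.0, 0.001]]
wrist_force: [0.8, -0.5, 0.2]
finger_gap: 0.305
```

Emit:
drive_tool --plan '[0,-10,-40,0,0,0,-45,0,0,0,-45,0,0,0,-30,0,0,0,0,0]'

```text
t: 13.8
tcp_pos: [0.4972, -0.075, 0.3033]
orientation: [[-0.676, 0.003, 0.737], [-0.737, -0.0, -0.676], [-0.002, -1.0, 0.002]]
wrist_force: [-0.3, -0.2, 0.3]
finger_gap: 0.297
```

Emit:
drive_tool --plan '[0,0,0,0,0,0,0,0,0,0,0,0,0,0,0,0,0,0,0,0]'

```text
t: 14.3
tcp_pos: [0.499, -0.0771, 0.3007]
orientation: [[-0.678, -0.001, 0.735], [-0.735, 0.0, -0.678], [0.0, -1.0, -0.0]]
wrist_force: [0.0, 0.2, 1.0]
finger_gap: 0.305
```

```bash
python3 - <<'E'
from h import *
np.set_printoptions(precision=4,suppress=True)
d=grab('side','s9.png');im=d['img'][90:310,210:450,::-1]; cv2.imwrite('pics/s9z.png',cv2.resize(im,None,fx=2.7,fy=2.7))
o=spotter.pinpoint('side','copper_ring');print(o[:2])
if o:
    c,v=ray(d,*o[0]['point']);print(c+v*(.155-c[2])/v[2])
t=np.radians(-17.8-25);print('expect',.5685+.065*np.cos(t),-.141+.065*np.sin(t))
d=grab('top','t9.png');im=d['img'][90:310,180:480,::-1]; cv2.imwrite('pics/t9z.png',cv2.resize(im,None,fx=2.6,fy=2.6))
for n,m in (('c',slice(0,0)),):pass
E
```

```text
[{'point': [127.6, 396.5], 'conf': 0.8}]
[ 0.609  -0.1801  0.155 ]
expect 0.616192441192687 -0.18516368477699857
```

View pics/s9z.png

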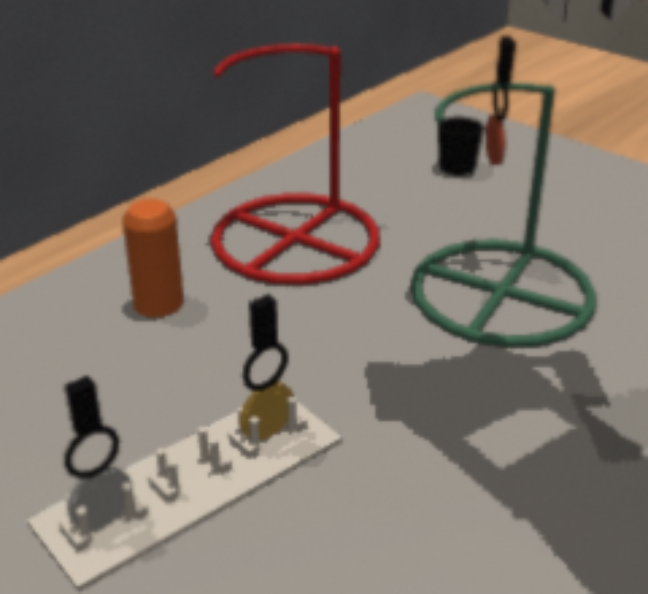

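View pics/t9z.png

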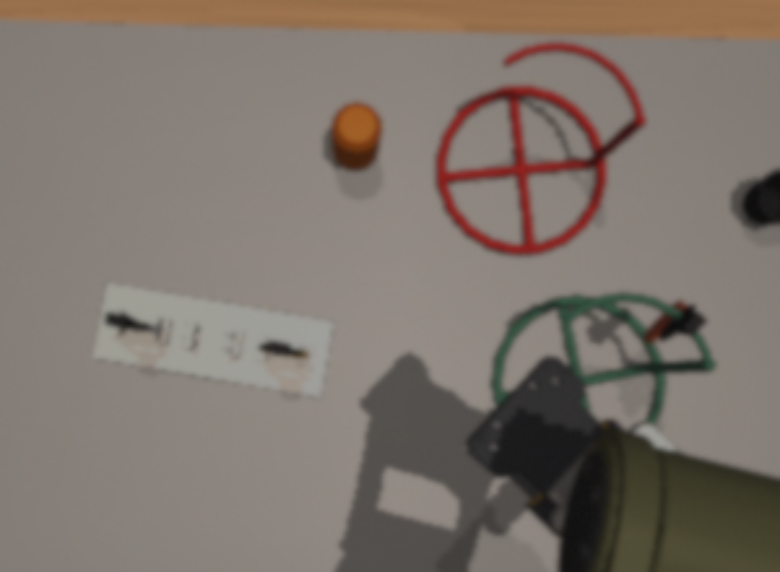

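The case hangs on the green hook past the middle, between mid-arc and the post (side zoom 500,100; top zoom 680,322). Brass and steel are standing and the arm is clear. I'll wait a moment to confirm it is at rest.

Emit:
drive_tool --plan '[0,0,0,0,0,0,0,0,0,0,0,0,0,0,0,0,0,0,0,0]'

```text
t: 14.95
tcp_pos: [0.4988, -0.0768, 0.301]
orientation: [[-0.677, 0.0, 0.736], [-0.736, -0.0, -0.677], [0.0, -1.0, 0.0]]
wrist_force: [0.8, -0.1, 0.1]
finger_gap: 0.299
```

Emit:
drive_tool --plan '[0,0,0,0,0,0,0,0,0,0,0,0,0,0,0,0,0,0,0,0]'

```text
t: 15.45
tcp_pos: [0.4988, -0.0768, 0.3009]
orientation: [[-0.677, -0.0, 0.736], [-0.736, -0.0, -0.677], [0.0, -1.0, 0.0]]
wrist_force: [0.1, -0.2, -0.5]
finger_gap: 0.301
```

```bash
python3 - <<'E'
from h import *
a=cv2.imread('pics/s9.png')
for i in range(3):
    d=grab('side',f's1{i}.png');b=d['img'][:,:,::-1]
    r=(slice(95,160),slice(375,415));print('diff',np.abs(a[r].astype(int)-b[r]).max(),np.abs(a[r].astype(int)-b[r]).mean()); a=b
im=b[90:180,350:440]; cv2.imwrite('pics/s12z.png',cv2.resize(im,None,fx=6,fy=6))
E
```

```text
diff 7 0.7373076923076923
diff 8 0.7197435897435898
diff 9 0.7288461538461538
```

View pics/s12z.png

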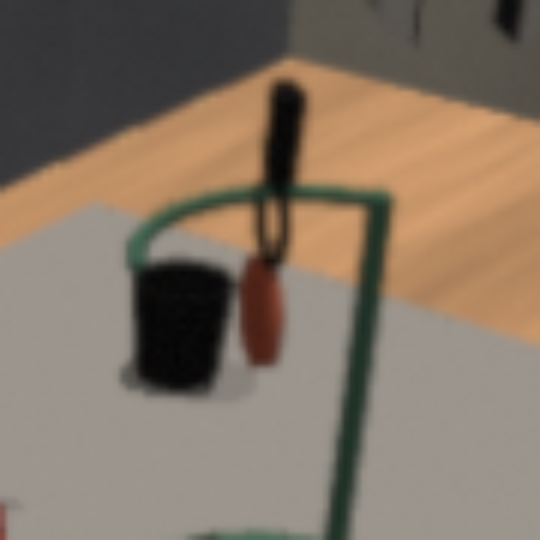

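The case is motionless: the picture differences are only noise. Handing in.

```bash
python3 -c "
from bench import close_job
print(close_job())"
```

```text
the job is handed in; nothing more can be done
None
```

The copper case is hanging on the green rack's hook, and I handed the job in at about 15.6 s of the 51 s allowed. I gripped it by its tab, lifted it straight out of the block and carried it over the brass case. I then passed its ring over the hook's free point, followed the arc to about 25° past the middle, lowered it onto the bar and let go.

- **At rest:** side-camera pictures over the last second or so before hand-in differ only by noise. The arm was clear of the rack and the wrist force was near zero.
- **Other cases:** the brass and steel cases were still standing in the block when I last looked.
- **Forces:** the highest wrist force I read was about 9 N, while seating the ring on the bar.
- **Disagreement:** the last network estimate put the ring about 9 mm from where I expected it along the view. I put this down to the height I assumed for that estimate and the network's own error. The pictures clearly show the ring on the bar between mid-arc and the post.

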